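# Fetch the ruler out from under the organizer's covers

### The job

Get the orange ruler out of the white organizer, where both its ends are caught under the clear end covers: it comes out through the opening between them if you slide it towards the end that the tall thread spool does not block and tilt its other end up. Do not force it against the organizer, and leave the spool, the wooden star and the pinecones where they are. Finish while still holding the ruler in the gripper, motionless, all of it well clear above the organizer, about 20 cm above the desk.

Things in the scene. Friction and masses are not known exactly. Their poses are not given: they have to be found in the camera images.
- organizer: White tray, fixed to the desk, 146 (x) x 346 (y) x 51 mm; origin at the centre of its underside, on the desk top, z up, y along its length. Inside 130 wide (x -65 to 65 mm) and 330 long (y -165 to 165), floor 4 mm thick. Clear covers lie over both ends, one thing stands in each end bay: the tall spool in one, the flat star in the other, which is where varies.
- opening (a point): Centre of the only opening, between the covers, level with their top (51 mm above the desk): 130 (organizer's x) x 140 (y) mm.
- cover_a (a point): Middle of the top of the clear cover at the organizer's +y end: it spans y = 70 to 173 mm and the whole width, 5 mm thick, underside 46 mm above the desk. Below it a dark crosswise rib, at y = 78 to 86 mm, top 20 mm above the desk, carries one end of the ruler.
- cover_b (a point): The same of the cover at the -y end (y = -70 to -173 mm; rib at y = -78 to -86 mm).
- ruler: Loose orange ruler with black ticks, 28 (x) x 210 (y) x 5 mm, 30 to 60 g; origin at the centre of its underside, y along its length. It lies on the two ribs (underside 20 mm above the desk), roughly along the organizer's y, both ends under the covers. Grip it across its 28 mm width, through the opening.
- ruler_end_a (a point): Middle of the ruler's +y end face (105 mm from the ruler's centre).
- ruler_end_b (a point): Middle of the ruler's -y end face (105 mm from the ruler's centre).
- tall_spool: Loose rust-red thread spool, 28 mm across, 36 mm tall, upright on the organizer's floor (top 40 mm above the desk) under one of the covers, about 134 mm from the organizer's centre; origin at the centre of its underside. The ruler cannot slide past it; leave it where it is.
- flat_star: Loose dark wooden star, 36 x 37 x 8 mm, flat on the organizer's floor (top 12 mm above the desk) under the other cover (the ruler, on the ribs, passes over it); origin at the centre of its underside. Leave it where it is.
- pinecone_big: Loose pinecone, 50 mm across, 58 mm tall, on the desk behind the organizer; origin at the centre of its underside. Leave it alone.
- pinecone_small: Loose pinecone, 38 mm across, 45 mm tall, on the desk behind the organizer; origin at the centre of its underside. Leave it alone.

How it is judged:
By the outcome, as a careful person would: the job done as asked, in the order asked, and still so for the second after the job is handed in, while the arm keeps its last pose, push and grip.
It also fails if it takes over 42 s, if anything falls off the work surface, if the arm or the gripper's body presses on something with over 40 N, if the wrist force passes 120 N, or if a joint passes its speed limit or range.

### The arm

A 6-joint arm with a two-finger parallel gripper is mounted at the origin on a cart in front of the work surface, level with it; the furniture and walls round the work are solid. World frame = base frame: x ahead of the robot, y to its left, z up, the work surface at z = 0. Lengths are in mm, angles in rad, forces in N, time in s.
With the tool pointing down it reaches from about 350 to 875 mm from the base axis. Payload 4.2 kg.
Tool frame: the origin (TCP) lies between the finger pads; the fingertips stand 25 mm ahead of it and the grasp point (between the pads) lies 6 mm ahead of it; z points along the fingers, y is the line along which they close (so a half turn about z gives the same grasp; the last joint's range is limited). The gripper opens to 85 mm and grips with 20 to 120 N. Pads are 22 mm wide; open, the fingers measure 114 mm over their backs; the gripper's body (76 mm by 85 mm) begins 54 mm behind the grasp point. The pads swing forward as they close: fully open they stand 13 mm farther back than shut.
Start: joints at [-1.038, 0.385, 0.008, 0, -1.194, -0.259], TCP at [169.011, -601.693, 256.312] pointing down, gripper open.
Joint ranges: [-3.14, 3.14], [-1.21, 2.06], [-1.07, 1.41], [-3.16, 2.05], [-2.99, -0.16], [-3.1, 3.1]. Speed limits (rad/s): [2.79, 2.79, 3.14, 3.14, 3.14, 3.14].

### API

Orientations are given as a unit quaternion [x, y, z, w].
In Python, from bench import arm gives the robot as it stands.
- The arm moves only by the shell command python3 -m pendant 'ROWS'. ROWS is JSON, a list of rows, each a list of 7 numbers: the shift along the tool's x, y, z in m, then the turn, a rotation vector about the tool's x, y, z in degrees, then the finger opening in m, from 0 to 0.0854. In form: [[x, y, z, wx, wy, wz, fingers], ...]. A call has 1 to 12 rows; each row shifts and turns the commanded pose from where the row before left it, along the tool's axes as they then stand; what a row does not reach is not made up. A row lasts 1/10 s, in which the tool goes at most 50 mm and 8.59 degrees, less where a joint would pass 70% of its speed; a pose out of reach is approached as far as the arm can. A call is refused whole if a number of a shift passes 0.05 or a number of a turn 8.59, either way. A call with a gripper value outside its range is refused whole. The fingers move at their own pace and stop on an object; the grip force is fixed at half the most. Time passes only in rows, so rows that do not move let the fingers close. It gives the time, the measured TCP pose, the force, the opening and the grip force at its end, in the units of the state.
- arm.read_state(): the state, without advancing time (a new reading comes with each control period).
- arm.get_image(name): name is "side" or "top"; returns a dict with "image" (384x512x3 uint8, red, green, blue), "fx", "fy", "cx", "cy" (pixels), "xyz" and "rotation" of the camera in the world. Camera axes: x right, y down, z forward; pixel columns grow to the right and rows downward; lengths in mm; the calibration is good to about 2 mm. A picture is of the moment at which its call begins. There is no depth.
- arm.job_done(): hands the job in; it is judged then, once.
The state is a dict: "clock": time; "joints": joint angles; "joint_vel": joint speeds; "joint_efforts": joint torques, N m; "position": TCP position; "ee_rot": TCP orientation; "contact_force": force on the tool from outside, world axes, zero at the start; "wrist_torque": the same for the moment, N m; "gripper_width": finger opening in mm; "grasp_force": force on a finger pad.
Only numpy, scipy, OpenCV 4.12 (cv2) and the standard library are available. Lean on these libraries where they do the work, as an engineer would, in place of code of your own. Each camera call takes 0.05 s, during which the arm holds its last target. There are 200 camera calls.

## Working session

There is one attempt and no reset: what is moved stays moved. The work goes in short steps, Python scripts to look and compute and a shell command to move; the robot and the scene stay as the last step left them, time stands still between calls to the robot, and variables do not carry over. Pictures are saved under pics/ and viewed, at most 10 in all, crops included, and the job is handed in when it is done.

```bash
mkdir -p pics
python3 - <<'E'
from bench import arm
import cv2
for n in("top","side"):
    d=arm.get_image(n); cv2.imwrite(f"pics/{n}0.png",d["image"][:,:,::-1]); print(n,d["fx"],d["fy"],d["cx"],d["cy"],d["xyz"],d["rotation"])
s=arm.read_state(); print(s)
E
```

```text
top 430.35686314822505 430.35686314822505 252.99858205906105 197.07499424649018 [ 473.85128825   89.37401955 1002.88104962] [ 0.70861943 -0.70147932  0.05114833 -0.05629486]
side 487.25968221203493 487.25968221203493 265.31663043752167 190.52035028793023 [ 665.17549223 -956.65243296  500.81029612] [ 8.25870061e-01  2.43750073e-02  2.98298619e-04 -5.63333305e-01]
{'clock': 0.1, 'joints': array([-1.03836458e+00,  3.85487687e-01,  6.76634152e-03, -4.53581283e-04,
       -1.19397431e+00, -2.58573711e-01]), 'joint_vel': array([-0.00163045, -0.00256509,  0.0025149 ,  0.0014928 ,  0.00109222,
       -0.0010455 ]), 'joint_efforts': array([-7.24711244e-04, -3.93318450e+01,  1.88930100e+01,  4.19796646e+00,
       -2.55496976e-03,  5.01136668e-06]), 'position': array([ 168.91336907, -601.25791849,  255.32481422]), 'ee_rot': array([-1.36418590e-01,  9.90650807e-01,  9.57569938e-04, -1.71353650e-04]), 'contact_force': array([-0.00377762,  0.74922846, -0.54927491]), 'wrist_torque': array([ 0.01591623,  0.005708  , -0.00777998]), 'grasp_force': 0.0, 'gripper_width': 85.29744862708105}
```

View pics/top0.png

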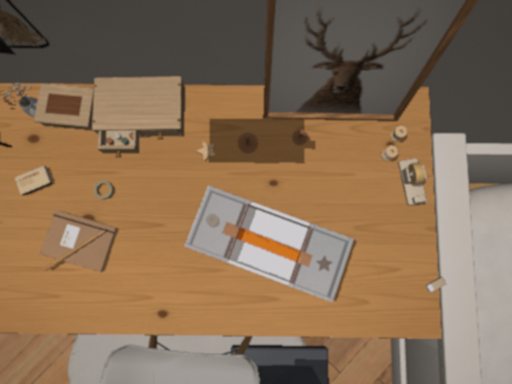

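View pics/side0.png

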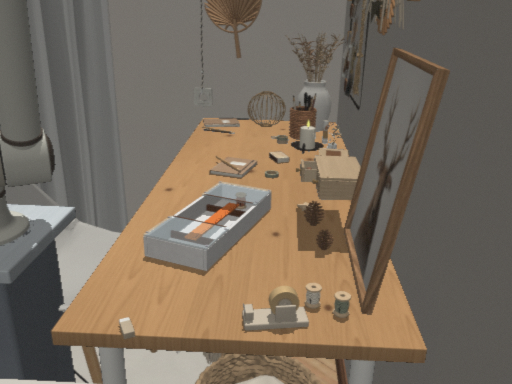

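The top view shows the organizer with its corners near (210,188), (354,240), (335,299) and (187,246). The spool is at about (213,220) in the left bay and the star at about (324,264) in the right bay. The ruler runs from (225,229) to (311,260). In the side view the mirror and pinecones are behind the organizer. Next I'll enlarge the top view to measure it.

```bash
cat > h.py <<'E'
import numpy as np
from bench import arm
from scipy.spatial.transform import Rotation as R
def ray(d,u,v,z):
    M=np.array(d["rotation"]); M=R.from_quat(M).as_matrix() if M.size==4 else M
    r=M@np.array([(u-d["cx"])/d["fx"],(v-d["cy"])/d["fy"],1]); c=np.array(d["xyz"])
    return c+r*(z-c[2])/r[2]
def proj(d,p):
    M=np.array(d["rotation"]); M=R.from_quat(M).as_matrix() if M.size==4 else M
    q=M.T@(np.array(p)-d["xyz"]); return np.array([d["fx"]*q[0]/q[2]+d["cx"],d["fy"]*q[1]/q[2]+d["cy"]])
E
python3 - <<'E'
from h import *; import cv2
d=arm.get_image("top"); im=d["image"][180:310,175:365,::-1]
cv2.imwrite("pics/topc.png",cv2.resize(im,None,fx=4.2,fy=4.2,interpolation=cv2.INTER_CUBIC))
for n,u,v,z in [("c1",210,188,51),("c2",354,240,51),("c3",335,299,51),("c4",187,246,51)]: print(n,ray(d,u,v,z).round(1))
E
```

```text
c1 [639.4 193.9  51. ]
c2 [ 526.3 -126.2   51. ]
c3 [399.  -82.1  51. ]
c4 [509.4 241.2  51. ]
```

View pics/topc.png

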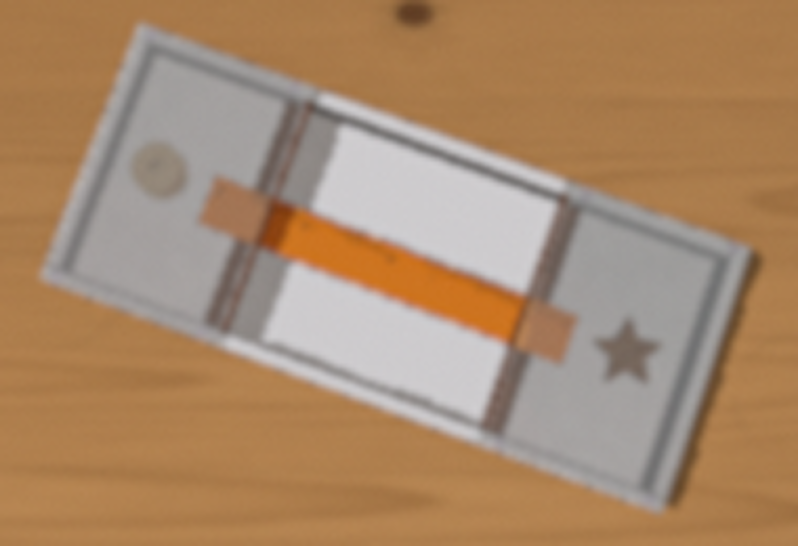

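The enlarged crop shows the organizer corners at (140,25), (755,245), (672,510) and (42,278). The ruler ends are at (217,177)/(200,222) and (578,317)/(565,362). The spool, at (160,170), is by the left end and the star, at (627,352), by the right end, so the ruler has to slide right.

Run:
```python
from h import *
d=arm.get_image("top"); f=lambda u,v,z: ray(d,175+(u+.5)/4.2-.5,180+(v+.5)/4.2-.5,z)
c=np.array([f(*p,51) for p in [(140,25),(755,245),(672,510),(42,278)]])
o=c.mean(0); ax=(c[0]+c[3]-c[1]-c[2])/2; print("centre",o.round(1),"len",np.linalg.norm(ax).round(1),"wid",np.linalg.norm((c[0]+c[1]-c[2]-c[3])/2).round(1)); y=ax/np.linalg.norm(ax)
print("yaxis",y.round(4), np.degrees(np.arctan2(y[1],y[0])).round(2)); x=np.array([y[1],-y[0],0])
r=np.array([f(*p,25) for p in [(217,177),(200,222),(578,317),(565,362)]]); a=r[:2].mean(0);b=r[2:].mean(0);m=(a+b)/2
print("ruler",m.round(1),np.linalg.norm(a-b).round(1),np.linalg.norm(r[0]-r[1]).round(1),np.degrees(np.arctan2(*(a-b)[1::-1])).round(2))
for n,p in [("rul",m),("a",a),("b",b),("spool",f(160,170,40)),("star",f(627,352,12)),("edgeL",f(265,215,51)),("edgeR",f(530,320,51)),("eL",f(315,95,51)),("eR",f(570,185,51))]: print(n,((p-o)@x).round(1),((p-o)@y).round(1))
s=arm.read_state(); M=R.from_quat(s["ee_rot"]).as_matrix(); print(M.round(3))
```

```text
centre [520.   59.2  51. ] len 346.3 wid 143.5
yaxis [0.3308 0.9437 0.    ] 70.68
ruler [517.4  64.1  25. ] 208.9 26.0 69.56
rul -4.1 3.7
a -2.0 108.2
b -6.1 -100.7
spool 3.1 136.7
star -1.6 -132.6
edgeL -0.9 74.8
edgeR -5.2 -74.1
eL 68.0 71.9
eR 68.7 -71.0
[[-0.963 -0.27  -0.   ]
 [-0.27   0.963  0.001]
 [ 0.     0.001 -1.   ]]
```

The lengths match what they should be (346 long, ruler 209, spool at y≈+137), so the spool is at +y and the ruler slides toward -y. I'll turn first, then move across, with the fingers set to about 55 mm.

```bash
python3 -m pendant '[[0,0,0,0,0,-7.7,0.055],[0,0,0,0,0,-7.7,0.055],[0,0,0,0,0,-7.7,0.055],[0,0,0,0,0,-7.7,0.055],[0,0,0,0,0,-7.7,0.055],[0,0,0,0,0,-7.7,0.055],[0,0,0,0,0,-7.7,0.055]]'
python3 -m pendant '[[-0.025,-0.003,0,0,0,0,0.055],[-0.04,-0.005,0,0,0,0,0.055],[-0.04,-0.005,0,0,0,0,0.055],[-0.04,-0.005,0,0,0,0,0.055],[-0.04,-0.005,0,0,0,0,0.055],[-0.04,-0.005,0,0,0,0,0.055],[-0.04,-0.005,0,0,0,0,0.055],[-0.04,-0.005,0,0,0,0,0.055],[-0.04,-0.005,0,0,0,0,0.055]]'
python3 -m pendant '[[-0.04,-0.005,0,0,0,0,0.055],[-0.04,-0.005,0,0,0,0,0.055],[-0.04,-0.005,0,0,0,0,0.055],[-0.04,-0.005,0,0,0,0,0.055],[-0.04,-0.005,0,0,0,0,0.055],[-0.04,-0.005,0,0,0,0,0.055],[-0.04,-0.005,0,0,0,0,0.055],[-0.04,-0.005,0,0,0,0,0.055],[-0.04,-0.005,0,0,0,0,0.055],[-0.02,-0.002,0,0,0,0,0.055],[0,0,0,0,0,0,0.055],[0,0,0,0,0,0,0.055]]'
cat >> h.py <<'E'
def st(tx,ty,tz):
    s=arm.read_state(); M=R.from_quat(s["ee_rot"]).as_matrix(); D=np.array([tx,ty,tz])-s["position"]
    print("t",s["clock"],"pos",s["position"].round(1),"tool x ang",np.degrees(np.arctan2(-M[1,0],-M[0,0])).round(2),"tilt",M[:,2].round(3),"d tool",(M.T@D).round(1),"F",s["contact_force"].round(1),"w",s["gripper_width"],s["grasp_force"])
E
python3 -c "
from h import *
st(518.9,68.1,35)"
```

```text
clock: 0.9
position: [169.0, -601.5, 256.0]
ee_rot: [-0.573, 0.82, 0.0, 0.0]
contact_force: [0.7, 0.1, -0.8]
gripper_width: 54.7
grasp_force: 0.0
clock: 1.8
position: [330.0, -291.8, 256.4]
ee_rot: [-0.571, 0.821, -0.0, 0.0]
contact_force: [1.0, -0.6, -0.0]
gripper_width: 55.4
grasp_force: 0.0
clock: 3.0
position: [505.7, 46.1, 255.9]
ee_rot: [-0.571, 0.821, 0.0, -0.001]
contact_force: [0.2, 0.4, 0.6]
gripper_width: 54.8
grasp_force: 0.0
t 3.0 pos [505.7  46.1 255.9] tool x ang 69.6 tilt [-0.001 -0.    -1.   ] d tool [-25.4  -5.  220.9] F [0.2 0.4 0.6] w 54.80118244361278 0.0
```

Next I'll correct sideways and descend to just above the organizer. Then I'll take a picture to check alignment.

```bash
python3 -m pendant '[[-0.013,-0.0025,0.01,0,0,0,0.055],[-0.0125,-0.0025,0.03,0,0,0,0.055],[0,0,0.03,0,0,0,0.055],[0,0,0.03,0,0,0,0.055],[0,0,0.02,0,0,0,0.055],[0,0,0.01,0,0,0,0.055],[0,0,0,0,0,0,0.055],[0,0,0,0,0,0,0.055]]'
python3 - <<'E'
from h import *; import cv2
st(518.9,68.1,35)
a=arm.get_image("top")["image"][180:310,175:365,::-1]; b=arm.get_image("side")["image"][120:280,120:310,::-1]
r=lambda i:cv2.resize(i,(399,round(399*i.shape[0]/i.shape[1])),interpolation=cv2.INTER_CUBIC)
a,b=r(a),r(b); h=max(len(a),len(b)); p=lambda i:cv2.copyMakeBorder(i,0,h-len(i),0,0,0)
cv2.imwrite("pics/p1.png",np.hstack([p(a),p(b)]))
E
```

```text
clock: 3.8
position: [520.4, 68.4, 127.1]
ee_rot: [-0.571, 0.821, -0.0, 0.001]
contact_force: [0.6, -0.2, -0.3]
gripper_width: 54.7
grasp_force: 0.0
t 3.8 pos [520.4  68.4 127.1] tool x ang 69.57 tilt [ 0.001  0.    -1.   ] d tool [ 0.9  1.4 92.1] F [ 0.6 -0.2 -0.3] w 54.69976698098847 0.0
```

View pics/p1.png

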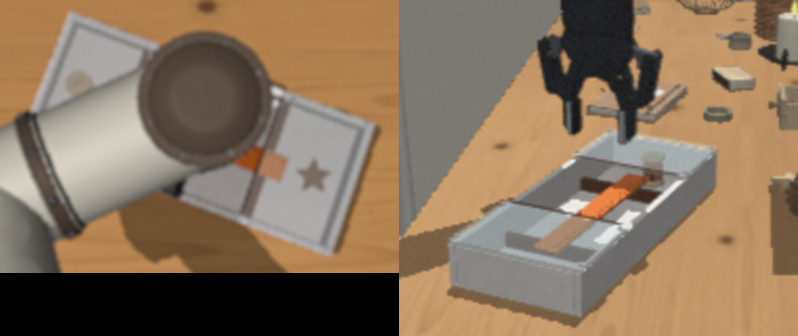

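The picture shows the open fingers straddling the ruler above the opening, at about (570,125) and (625,135) in the side half. The ruler hasn't moved. I'll descend and close.

```bash
python3 -m pendant '[[0,0.001,0.015,0,0,0,0.055],[0,0,0.02,0,0,0,0.055],[0,0,0.02,0,0,0,0.055],[0,0,0.015,0,0,0,0.055],[0,0,0.01,0,0,0,0.055],[0,0,0.006,0,0,0,0.055],[0,0,0.005,0,0,0,0.055],[0,0,0,0,0,0,0.055],[0,0,0,0,0,0,0.055]]'
python3 -m pendant '[[0,0,0,0,0,0,0.045],[0,0,0,0,0,0,0.038],[0,0,0,0,0,0,0.033],[0,0,0,0,0,0,0.028],[0,0,0,0,0,0,0.02],[0,0,0,0,0,0,0.01],[0,0,0,0,0,0,0.01],[0,0,0,0,0,0,0.01]]'
```

```text
clock: 4.8
position: [519.3, 69.0, 35.8]
ee_rot: [-0.571, 0.821, -0.0, 0.001]
contact_force: [0.0, 0.0, 1.1]
gripper_width: 55.5
grasp_force: 0.0
clock: 5.6
position: [518.9, 68.9, 35.7]
ee_rot: [-0.571, 0.821, -0.0, 0.0]
contact_force: [-2.2, 0.3, 5.8]
gripper_width: 26.0
grasp_force: 58.9
```

Gripped: opening 26 mm, 59 N. Next I'll lift 8 mm and slide 50 mm toward -y (tool +x).

```bash
python3 -m pendant '[[0,0,-0.002,0,0,0,0.01],[0,0,-0.003,0,0,0,0.01],[0,0,-0.003,0,0,0,0.01],[0,0,0,0,0,0,0.01],[0,0,0,0,0,0,0.01]]'
python3 - <<'E'
from h import *; import cv2
st(518.9,68.1,44)
b=arm.get_image("side")["image"][150:270,130:290,::-1]
cv2.imwrite("pics/p2.png",cv2.resize(b,None,fx=4.5,fy=4.5,interpolation=cv2.INTER_CUBIC))
E
```

```text
clock: 6.1
position: [518.9, 68.9, 43.3]
ee_rot: [-0.571, 0.821, 0.0, 0.0]
contact_force: [1.0, 1.1, -0.5]
gripper_width: 26.1
grasp_force: 59.0
t 6.1 pos [518.9  68.9  43.3] tool x ang 69.59 tilt [ 0.  0. -1.] d tool [ 0.8 -0.3 -0.7] F [ 1.   1.1 -0.5] w 26.078263785926755 59.02040183544159
```

View pics/p2.png

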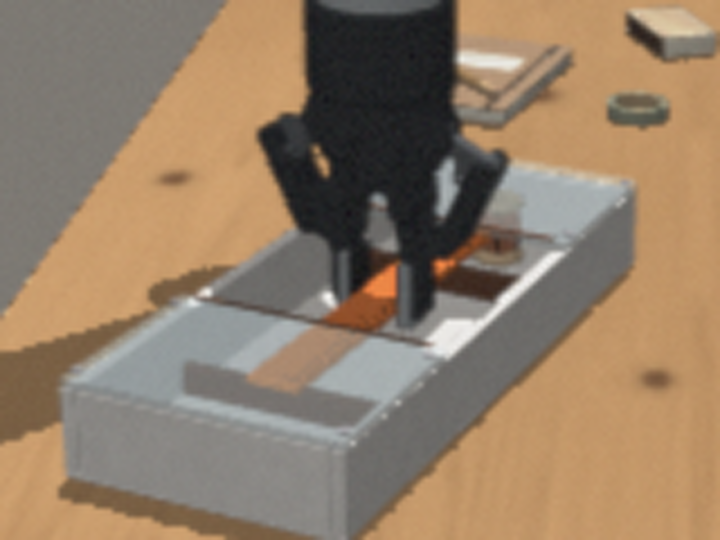

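The ruler is held level between the fingers at about (380,285), and its near end shows through cover_b at about (275,375), lifted off the rib. Forces are near zero, so I'll slide it.

```bash
python3 -m pendant '[[0.003,0,-0.001,0,0,0,0.01],[0.006,0,-0.001,0,0,0,0.01],[0.008,0,-0.001,0,0,0,0.01],[0.008,0,-0.001,0,0,0,0.01],[0.008,0,-0.001,0,0,0,0.01],[0.008,0,0,0,0,0,0.01],[0.006,0,0,0,0,0,0.01],[0.003,0,0,0,0,0,0.01],[0,0,0,0,0,0,0.01],[0,0,0,0,0,0,0.01],[0,0,0,0,0,0,0.01]]'
python3 - <<'E'
from h import *; import cv2
st(518.9-.349*50,68.9-.937*50,48.3)
a=arm.get_image("top")["image"][180:310,175:365,::-1]; b=arm.get_image("side")["image"][150:270,130:290,::-1]
r=lambda i:cv2.resize(i,(399,round(399*i.shape[0]/i.shape[1])),interpolation=cv2.INTER_CUBIC)
a,b=r(a),r(b); h=max(len(a),len(b)); p=lambda i:cv2.copyMakeBorder(i,0,h-len(i),0,0,0)
cv2.imwrite("pics/p3.png",np.hstack([p(a),p(b)]))
E
```

```text
clock: 7.25
position: [501.6, 22.3, 48.3]
ee_rot: [-0.571, 0.821, -0.0, 0.0]
contact_force: [0.1, 0.7, -0.2]
gripper_width: 25.9
grasp_force: 59.0
t 7.25 pos [501.6  22.3  48.3] tool x ang 69.61 tilt [ 0.  0. -1.] d tool [0.3 0.1 0. ] F [ 0.1  0.7 -0.2] w 25.89870919689126 59.021090269088745
```

View pics/p3.png

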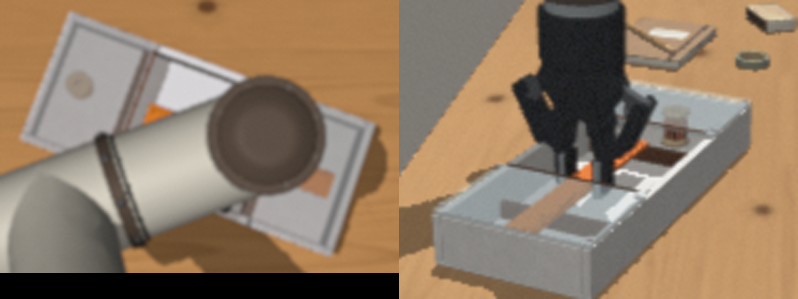

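The ruler's +y end is now out from under the cover, untinted inside the opening at about (150,112). Contact forces are about zero. Now I'll tilt that end up by 12° while rising 7 mm.

```bash
python3 -m pendant '[[0,0,-0.001,0,-1,0,0.01],[0,0,-0.001,0,-1.5,0,0.01],[0,0,-0.001,0,-1.5,0,0.01],[0,0,-0.001,0,-1.5,0,0.01],[0,0,-0.001,0,-1.5,0,0.01],[0,0,-0.001,0,-1.5,0,0.01],[0,0,-0.001,0,-1.5,0,0.01],[0,0,0,0,-1,0,0.01],[0,0,0,0,-1,0,0.01],[0,0,0,0,0,0,0.01],[0,0,0,0,0,0,0.01]]'
python3 - <<'E'
from h import *; import cv2
st(501.6,22.3,55)
d=arm.get_image("side"); b=d["image"][150:270,130:290,::-1]
s=arm.read_state(); M=R.from_quat(s["ee_rot"]).as_matrix()
Y=-M[:,0]; g=s["position"]+15.7*M[:,2]  # underside at grip
o=np.array([520,59.2,0]); y=np.array([.3308,.9437,0])
for n,k in (("a",101),("b",-109)):
    p=g+k*Y; print(n,"y",((p-o)@y).round(1),"z",p[2].round(1),"px",((proj(d,p)-[130,150])*4.5).round())
cv2.imwrite("pics/p4.png",cv2.resize(b,None,fx=4.5,fy=4.5,interpolation=cv2.INTER_CUBIC))
E
```

```text
clock: 8.45
position: [501.3, 21.5, 55.4]
ee_rot: [-0.567, 0.817, 0.06, 0.086]
contact_force: [-0.3, -0.9, -0.3]
gripper_width: 25.8
grasp_force: 59.0
t 8.45 pos [501.3  21.5  55.4] tool x ang 69.58 tilt [ 0.073  0.195 -0.978] d tool [-0.8  0.   0.6] F [-0.3 -0.9 -0.3] w 25.809793666342394 59.03105020523071
a y 60.3 z 61.0 px [425. 207.]
b y -145.0 z 17.3 px [219. 447.]
```

View pics/p4.png

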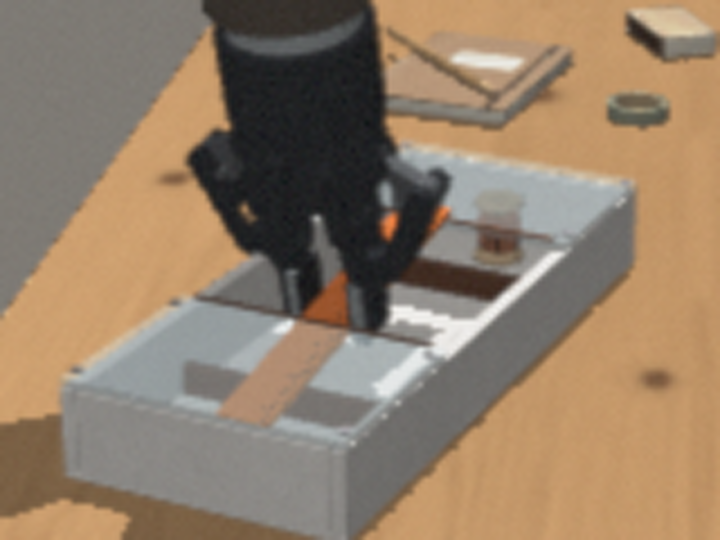

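Visible end a, at about (428,208), matches the predicted (425,207). End b is cut off exactly where the end wall's rim hides it, so the model fits and there is no contact. Next I'll withdraw 64 mm along the ruler's axis.

```bash
python3 -m pendant '[[-0.003,0,0,0,0,0,0.01],[-0.006,0,0,0,0,0,0.01],[-0.008,0,0,0,0,0,0.01],[-0.008,0,0,0,0,0,0.01],[-0.01,0,0,0,0,0,0.01],[-0.01,0,0,0,0,0,0.01],[-0.008,0,0,0,0,0,0.01],[-0.006,0,0,0,0,0,0.01],[-0.005,0,0,0,0,0,0.01],[0,0,0,0,0,0,0.01],[0,0,0,0,0,0,0.01]]'
cat > m.py <<'E'
from h import *
st(501.6,22.3,55)
s=arm.read_state(); M=R.from_quat(s["ee_rot"]).as_matrix()
Y=-M[:,0]; g=s["position"]+15.7*M[:,2]; o=np.array([520,59.2,0]); y=np.array([.3308,.9437,0])
for n,p in (("a",g+101*Y),("b",g-109*Y),("g",g),("tip",s["position"]+25*M[:,2])): print(n,"y",((p-o)@y).round(1),"z",p[2].round(1))
E
python3 m.py
```

```text
clock: 9.6
position: [522.9, 80.2, 68.5]
ee_rot: [-0.567, 0.817, 0.06, 0.086]
contact_force: [-0.1, -0.2, -0.5]
gripper_width: 26.0
grasp_force: 59.0
t 9.6 pos [522.9  80.2  68.5] tool x ang 69.58 tilt [ 0.072  0.195 -0.978] d tool [63.1 -0.2  0.4] F [-0.1 -0.2 -0.5] w 25.969875968597233 59.03119146823883
a y 122.8 z 74.1
b y -82.6 z 30.5
g y 24.0 z 53.1
tip y 26.0 z 44.0
```

```bash
python3 -m pendant '[[-0.001,0,-0.0022,0,-1.25,0,0.01],[-0.001,0,-0.0022,0,-1.25,0,0.01],[-0.001,0,-0.0022,0,-1.25,0,0.01],[-0.001,0,-0.0022,0,-1.25,0,0.01],[-0.001,0,-0.0022,0,-1.25,0,0.01],[-0.001,0,-0.0022,0,-1.25,0,0.01],[-0.001,0,-0.0022,0,-1.25,0,0.01],[-0.001,0,-0.0022,0,-1.25,0,0.01],[0,0,0,0,0,0,0.01],[0,0,0,0,0,0,0.01]]'; python3 m.py
```

```text
clock: 10.6
position: [524.0, 82.3, 87.6]
ee_rot: [-0.56, 0.806, 0.109, 0.156]
contact_force: [0.1, 0.6, -0.5]
gripper_width: 26.0
grasp_force: 59.0
t 10.6 pos [524.   82.3  87.6] tool x ang 69.55 tilt [ 0.131  0.351 -0.927] d tool [71.6 -0.   6.3] F [ 0.1  0.6 -0.5] w 26.0282113614438 59.03250575065613
a y 122.7 z 110.9
b y -72.1 z 32.3
g y 29.0 z 73.1
tip y 32.5 z 64.4
```

```bash
python3 -m pendant '[[-0.004,0,0,0,0,0,0.01],[-0.006,0,0,0,0,0,0.01],[-0.008,0,0,0,0,0,0.01],[-0.008,0,0,0,0,0,0.01],[-0.004,0,0,0,0,0,0.01],[0,0,0,0,0,0,0.01],[0,0,0,0,0,0,0.01]]'; python3 m.py; python3 -m pendant '[[-0.003,0,-0.006,0,0,0,0.01],[-0.006,0,-0.015,0,0,0,0.01],[-0.006,0,-0.015,0,0,0,0.01],[-0.006,0,-0.015,0,0,0,0.01],[-0.006,0,-0.015,0,0,0,0.01],[-0.006,0,-0.015,0,0,0,0.01],[-0.006,0,-0.015,0,0,0,0.01],[-0.003,0,-0.006,0,0,0,0.01],[0,0,0,0,0,0,0.01],[0,0,0,0,0,0,0.01]]'; python3 m.py
```

```text
clock: 11.3
position: [533.6, 109.0, 98.9]
ee_rot: [-0.56, 0.806, 0.109, 0.157]
contact_force: [-0.3, 0.0, -0.2]
gripper_width: 26.0
grasp_force: 59.0
t 11.3 pos [533.6 109.   98.9] tool x ang 69.61 tilt [ 0.13   0.351 -0.927] d tool [102.1  -0.2   6.1] F [-0.3  0.  -0.2] w 26.01555623765764 59.03264880180359
a y 151.0 z 122.2
b y -43.7 z 43.5
g y 57.4 z 84.4
tip y 60.9 z 75.7
clock: 12.3
position: [533.6, 109.5, 209.2]
ee_rot: [-0.56, 0.806, 0.109, 0.157]
contact_force: [-0.1, -0.1, -1.4]
gripper_width: 26.2
grasp_force: 59.0
t 12.3 pos [533.6 109.5 209.2] tool x ang 69.57 tilt [ 0.13   0.351 -0.927] d tool [143.9  -0.5 108.2] F [-0.1 -0.1 -1.4] w 26.206019591002857 59.0328311920166
a y 151.5 z 232.5
b y -43.2 z 153.8
g y 57.8 z 194.7
tip y 61.3 z 186.1
```

```bash
python3 -m pendant '[[0,0,-0.001,0,2,0,0.01],[0,0,-0.001,0,3,0,0.01],[0,0,-0.001,0,3,0,0.01],[0,0,-0.001,0,3,0,0.01],[0,0,-0.001,0,3,0,0.01],[0,0,-0.001,0,3,0,0.01],[0,0,0,0,3,0,0.01],[0,0,0,0,2,0,0.01],[0,0,0,0,0,0,0.01],[0,0,0,0,0,0,0.01],[0,0,0,0,0,0,0.01],[0,0,0,0,0,0,0.01]]'; python3 m.py
python3 - <<'E'
from h import *; import cv2
print(np.abs(arm.read_state()["joint_vel"]).max())
a=arm.get_image("top")["image"][130:310,175:365,::-1]; b=arm.get_image("side")["image"][80:280,130:350,::-1]
r=lambda i:cv2.resize(i,(399,round(399*i.shape[0]/i.shape[1])),interpolation=cv2.INTER_CUBIC)
a,b=r(a),r(b); h=max(len(a),len(b)); p=lambda i:cv2.copyMakeBorder(i,0,h-len(i),0,0,0)
cv2.imwrite("pics/p5.png",np.hstack([p(a),p(b)]))
E
```

```text
clock: 13.5
position: [533.4, 107.7, 215.1]
ee_rot: [-0.57, 0.821, 0.0, 0.0]
contact_force: [0.3, -0.4, -0.0]
gripper_width: 26.2
grasp_force: 59.0
t 13.5 pos [533.4 107.7 215.1] tool x ang 69.55 tilt [ 0.  0. -1.] d tool [ 9.120e+01 -1.000e-01  1.601e+02] F [ 0.3 -0.4 -0. ] w 26.155853841841296 59.03096616268158
a y 151.2 z 199.5
b y -58.7 z 199.4
g y 50.2 z 199.4
tip y 50.2 z 190.1
0.0018396117329245077
```

View pics/p5.png

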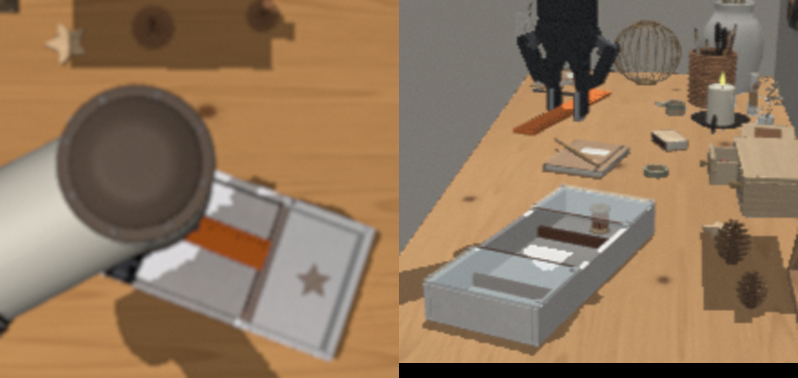

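The ruler is held level about 200 mm up, spanning (515,130) to (610,95) in the side half. The spool, star (313,280) and pinecones are still in place.

```bash
python3 -c "
from bench import arm
print(arm.job_done())"
```

```text
the job is handed in; nothing more can be done
None
```

The ruler is out of the organizer and held still and level about 20 cm above the desk; the spool, star and pinecones look unmoved in the last pictures, and the job was handed in with about 13.5 s on the clock.

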